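Load the battery tray and hold the spring probe on a pack

TASK

Stand the loose rectangular battery pack and the loose round one, terminals up, all the way down in the open metal tray next to the pack that is already in it. Then take the spring-tip test probe out of its stand and hold it upright on the round brass contact on top of the rectangular pack you loaded, pressing gently so that the sprung tip is pushed about half way in, and finish while still holding it there. Do not press hard, and leave the other things on the bench where they are.

Things in the scene. Friction and masses are not known exactly. Their poses are not given: they have to be found in the camera images.
- tray: Open aluminium tray fixed to the bench: outside 53 (its x) by 170 (its y) by 40 high; walls and floor 4 thick, inside 45 by 162. Origin at the centre of its underside, z up. The pack already in it stands at its -y end; the rest just takes the two loose packs side by side along y, in either order, with about 11 of free play in all. (Sizes in mm.)
- pack: Loose rectangular battery pack, black, 40 (its x) by 60 (its y) by 80 high, about 0.35 kg, standing upright. Origin at the centre of its underside, z up. On top two brass contacts 1 high: a round one 20 across at y = +18, a bar 28 (x) by 8 (y) at y = -18. It fits the tray with its y along the tray's y, either way round; its upper half then stands above the walls, to be held by its x faces. (Sizes in mm.)
- contact (a point): Centre of the round brass contact's upper face (20 across), on top of the rectangular pack: 0, +18, 81 in the pack's frame. This is the spot to probe, not the bar. (Sizes in mm.)
- round_pack: Loose round battery pack, black upright cylinder 40 across and 78 high with a small brass terminal (14 across, 2 high) on top, about 0.2 kg. Origin at the centre of its underside, z up. (Sizes in mm.)
- loaded_pack: Rectangular pack already in the tray, at its -y end: 40 (x) by 50 (y) by 70 high, no brass on top. Stays in the tray. Origin at the centre of its underside, z up. (Sizes in mm.)
- stand: Grey plastic block 60 by 60 by 60, fixed to the bench, with an upright through hole 17 across in its middle in which the probe stands. Origin at the centre of its underside. (Sizes in mm.)
- probe: Spring-tip test probe, 0.09 kg, upright in the stand; pull it straight up, at least 56, to clear it. Origin on its axis at the steel barrel's lower end, z towards the handle. Barrel 14 across, z = 0 to 40; flange 30 across, z = 40 to 46, its underside resting on the stand's top; round black handle 24 across, z = 46 to 100, to grip. A sprung pin 5 across stands out 16 below the barrel. (Sizes in mm.)
- probe_tip (a point): Rounded end of the sprung pin, on the probe's axis, 16 below the probe's origin when the pin is fully out; it moves with the pin. (Sizes in mm.)
- plunger (a joint): How far the probe's sprung pin is pushed in: 0 fully out, 0.014 m fully in. Spring 0.3 N per mm, no preload (about 2.1 N half way); beyond 14 mm it is solid. (Sizes in mm.)
- jar: Bystander: lidded glass jar 52 across, 75 high. Origin under its centre. (Sizes in mm.)
- motor: Bystander: small motor 44 across, 42 high. Origin under its centre. (Sizes in mm.)
- spool: Bystander: grey spool 56 across, 40 high. Origin under its centre. (Sizes in mm.)
- driver: Bystander: screwdriver 170 long, lying along its x, 26 high. Origin at its middle, underneath. (Sizes in mm.)
- wrench: Bystander: wrench 150 long, lying along its x, 8 high. Origin at its middle, underneath. (Sizes in mm.)
- tin: Bystander: closed steel tin 60 across, 60 high. Origin under its centre. (Sizes in mm.)
Things that resemble listed ones, but are neither listed nor needed, are in the scene too. Leave any red look-alike of the pack alone.

How it is judged:
On the way, in this order (a step that is already met when the one before it is completed fails the run):
1. both loose packs stand fully down in the tray beside the first pack, let go (x of pack in the frame of tray between -0.008 and 0.008 m and y of pack in the frame of tray between -0.07 and 0.07 m and z of each of pack, round_pack, loaded_pack in the frame of tray below 0.01 m and angle between each of pack, round_pack, loaded_pack's own z axis and vertical below 0.1 rad and x of round_pack in the frame of tray between -0.008 and 0.008 m and y of round_pack in the frame of tray between -0.07 and 0.07 m and x of loaded_pack in the frame of tray between -0.008 and 0.008 m and y of loaded_pack in the frame of tray between -0.07 and 0.07 m and contact force between the fingers and pack below 0.05 N and contact force between the fingers and round_pack below 0.05 N), for 0.2 s.
2. the probe, held upright, presses lightly on the round contact (contact force between probe and pack between 0.6 and 4.5 N and value of joint plunger between 0.003 and 0.012 m and horizontal distance between probe_tip and contact below 0.01 m and z of probe_tip in the frame of contact between -0.003 and 0.003 m and angle between probe's own z axis and vertical below 0.14 rad and contact force between the fingers and probe above 1 N and contact force between probe and stand below 0.05 N and contact force between probe and tray below 0.05 N and contact force between probe and round_pack below 0.05 N and contact force between probe and loaded_pack below 0.05 N), for 0.5 s.
At the end, for the whole second after the job is handed in: All three packs upright (0.1 rad) in the tray, within 6 mm of its floor, not touched by fingers; gripper holds the probe upright (0.14 rad), tip within 10 mm of the round contact's centre, pin in 3 to 12 mm, force 0.6 to 4.5 N, probe clear of stand, tray and other packs (all of step 1 and all of step 2); the arm keeps its last pose, push and grip.
It fails at once if the probe pressed hard on the pack (over 10 N) (contact force between probe and pack above 10 N).
It fails at once if another thing on the bench (jar, motor, spool, screwdriver, wrench, tin) pushed over 30 mm from its place (distance of any of jar, motor, spool, driver, wrench, tin from where it was at the start of the episode above 0.03 m).
It also fails if it takes over 72 s, if anything falls off the work surface, if the arm or the gripper's body presses on something with over 40 N, if the wrist force passes 120 N, or if a joint passes its speed limit or range.

ROBOT

A 6-joint arm with a two-finger parallel gripper is mounted at the origin on the work surface. World frame = base frame: x ahead of the robot, y to its left, z up, the work surface at z = 0. Lengths are in m, angles in rad, forces in N, time in s.
With the tool pointing down it reaches from about 0.3 to 0.875 m from the base axis. Payload 6.4 kg.
Tool frame: the origin (TCP) lies between the finger pads; the fingertips stand 25 mm ahead of it and the grasp point (between the pads) lies 6 mm ahead of it; z points along the fingers, y is the line along which they close (so a half turn about z gives the same grasp; the last joint's range is limited). The gripper opens to 85 mm and grips with 20 to 120 N. Pads are 22 mm wide; open, the fingers measure 114 mm over their backs; the gripper's body (76 mm by 85 mm) begins 54 mm behind the grasp point. The pads swing forward as they close: fully open they stand 13 mm farther back than shut.
Start: joints at [-1.382, 0.181, 1.607, -0, 1.354, -0.206], TCP at [0.221, -0.531, 0.256] pointing down, gripper open.
Joint ranges: [-2.99, 2.99], [-0.89, 2.07], [0.3, 2.58], [-1.14, 4.28], [0, 2.63], [-3.12, 3.12]. Speed limits (rad/s): [2.57, 2.57, 3.01, 3.14, 3.14, 3.14].

INTERFACE

Orientations are given as a unit quaternion [w, x, y, z].
In Python, from bench import ctrl gives the robot as it stands.
- The arm moves only by the tool servo_tool, never from a script. Its argument "series" is text: rows parted by semicolons, each of 7 numbers parted by spaces: the gripper command: -1 is fully open, 1 is shut, values between are in proportion, then the shift along the tool's x, y, z in m, then the turn, a rotation vector about the tool's x, y, z in degrees. A call has 1 to 12 rows; each row is the pose to reach, as a shift and turn from the pose commanded when the call began, along the tool's axes at that moment; what a row does not reach only later rows make up. A row lasts 1/12 s, in which the tool goes at most 41.7 mm and 7.16 degrees, less where a joint would pass 70% of its speed; a pose out of reach is approached as far as the arm can. A call with a gripper value outside its range is refused whole. The fingers move at their own pace and stop on an object; the grip force is fixed at half the most. Time passes only in rows, so rows that repeat a pose let the fingers close. It gives the time, the measured TCP pose, the force, the opening and the grip force at its end, in the units of the state.
- ctrl.get_obs(): the state, without advancing time (a new reading comes with each control period).
- ctrl.camera(name): name is "scene" or "top"; returns a dict with "img" (480x640x3 uint8, red, green, blue), "z_map" (480x640 float32, m along the optical axis (not along the pixel's ray), 0 where there is no reading), "fovy" (degrees; the focal length in pixels is half the picture's height over the tangent of half this angle, whatever the lens; pixels are square), "cx", "cy" (the principal point, pixels), "k1" (the pictures are not rectified: a ray, as slopes to the right and down, at radius r is drawn at 1 + k1 r^2 times it, then the intrinsics apply), "extrinsics" (4x4, takes a point from camera to world coordinates). Camera axes: x right, y down, z forward; pixel columns grow to the right and rows downward; lengths in m; the calibration is good to about 2 mm. A picture is of the moment at which its call begins.
- ctrl.hand_in(): hands the job in; it is judged then, once.
The state is a dict: "time_s": time; "q": joint angles; "dq": joint speeds; "joint_efforts": joint torques, N m; "eef_pos": TCP position; "eef_rot": TCP orientation; "wrist_force": force on the tool from outside, world axes, zero at the start; "torque": the same for the moment, N m; "opening": opening from 0.0 (shut) to 1.0 (fully open); "grasp_force": force on a finger pad.
Only numpy, scipy, OpenCV 4.12 (cv2) and the standard library are available. Lean on these libraries where they do the work, as an engineer would, in place of code of your own. Each camera call takes 0.05 s, during which the arm holds its last target. There are 200 camera calls.

## Working session

There is one attempt and no reset: what is moved stays moved. The work goes in short steps, Python scripts to look and compute and a tool call to move; the robot and the scene stay as the last step left them, time stands still between calls to the robot, and variables do not carry over. Pictures are saved under pics/ and viewed, at most 10 in all, crops included, and the job is handed in when it is done.

Besides the shell and the picture viewer there is one more tool, called after "Emit:" by a JSON object that holds its "name" and its "arguments", one argument or row to a line. servo_tool: Moves the arm, as the interface text tells. Its arguments: {"type":"object","properties":{"series":{"type":"string"}},"required":["series"]}

```bash
mkdir -p pics; ls
cat > h.py <<'E'
import numpy as np, cv2
from bench import ctrl
def K(c):
    f=240/np.tan(np.radians(c["fovy"])/2); return np.array([[f,0,c["cx"]],[0,f,c["cy"]],[0,0,1.]])
def dist(c): return np.array([c["k1"],0,0,0,0.])
def rays(c,px):
    px=np.asarray(px,float).reshape(-1,1,2)
    u=cv2.undistortPointsIter(px,K(c),dist(c),None,None,(3,50,1e-10)).reshape(-1,2)
    return np.c_[u,np.ones(len(u))]
def on_plane(c,px,z):
    E=np.asarray(c["extrinsics"]); d=rays(c,px)@E[:3,:3].T; o=E[:3,3]
    return o+d*((z-o[2])/d[:,2])[:,None]
def cloud(c):
    v,u=np.mgrid[0:480,0:640]; r=rays(c,np.c_[u.ravel(),v.ravel()])*c["z_map"].reshape(-1,1)
    E=np.asarray(c["extrinsics"]); return (r@E[:3,:3].T+E[:3,3]).reshape(480,640,3)
def proj(c,p):
    E=np.linalg.inv(np.asarray(c["extrinsics"])); 
    return cv2.projectPoints(np.asarray(p,float).reshape(-1,1,3),cv2.Rodrigues(E[:3,:3])[0],E[:3,3],K(c),dist(c))[0].reshape(-1,2)
def save(n,im): cv2.imwrite("pics/"+n+".png",im[...,::-1])
E
python3 - <<'E'
from h import *
o=ctrl.get_obs(); print(o["time_s"],o["eef_pos"],o["eef_rot"],o["opening"])
for n in("scene","top"):
    c=ctrl.camera(n); save(n,c["img"]); print(n,c["fovy"],c["cx"],c["cy"],c["k1"],np.round(c["extrinsics"],3).tolist(),(c["z_map"]>0).mean())
E
```

```text
pics
0.0 [ 0.2210838  -0.53025338  0.25536898] [-8.79102961e-04  9.80576790e-01  1.96133590e-01  1.10494929e-05] 0.9972832151820075
scene 53.80262080294217 314.76101510829767 238.21685875449558 -0.03305290975355428 [[-0.082, 0.801, -0.594, 1.183], [0.997, 0.067, -0.047, 0.086], [0.002, -0.595, -0.803, 0.874], [0.0, 0.0, 0.0, 1.0]] 0.99615234375
top 48.79269259598867 322.3346288221369 242.9773233692085 -0.12148612595630004 [[-0.002, -0.989, 0.148, 0.404], [-1.0, 0.006, 0.023, 0.01], [-0.024, -0.148, -0.989, 1.394], [0.0, 0.0, 0.0, 1.0]] 0.996064453125
```

View pics/scene.png

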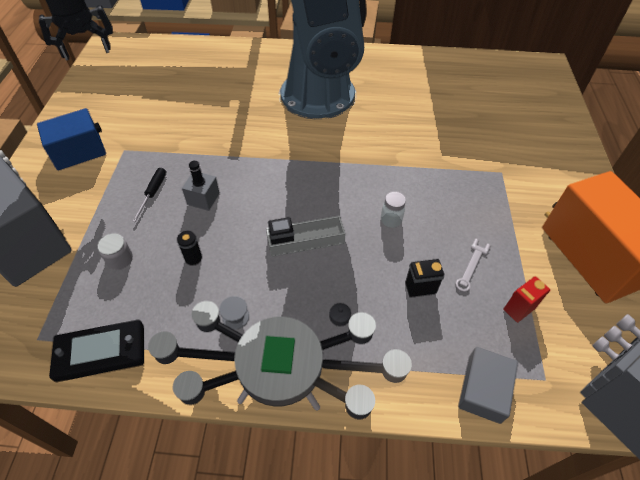

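View pics/top.png

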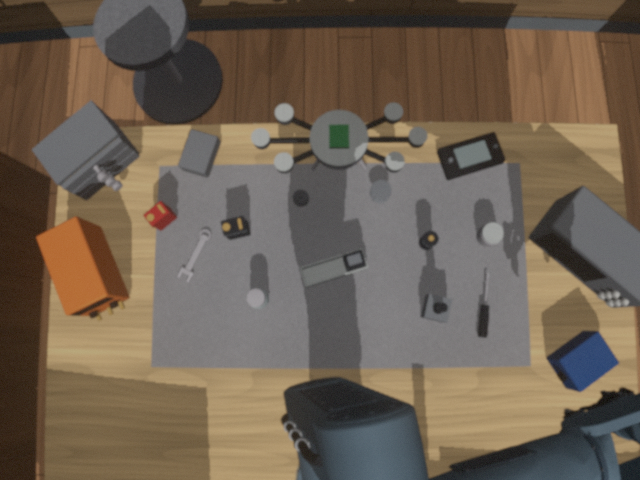

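Scene picture: the black pack with two brass contacts is at (425,277), with a red look-alike at (527,297). The round pack is at (189,247) and the dark round motor at (340,312). The probe is in its stand at (197,180), and the screwdriver at (150,195) has a similar black handle. The tray is at (307,232), with the loaded pack at its left end (281,231).
Top picture: pack (235,228), round pack (429,240), probe (438,308), tray (334,268), loaded pack at its right end (354,260).

Candidates:
- **Pack:** black (425,277) or red (527,297). I choose the black one.
- **Round pack:** (189,247) with a brass terminal, or the motor at (340,312). I choose (189,247).
- **Probe:** (197,180) in the grey block, or the screwdriver at (150,195). I choose (197,180).

Run:
```python
from h import *
cs={n:ctrl.camera(n) for n in("scene","top")}
boxes={"scene":{"pack":(400,250,450,305),"round":(172,225,208,270),"probe":(180,155,225,212),"tray":(260,210,350,255)},
"top":{"pack":(215,208,255,245),"round":(415,225,445,255),"probe":(418,290,455,325),"tray":(297,245,372,290)}}
zr={"pack":(.07,.09),"round":(.07,.086),"probe":(.095,.13),"tray":(.03,.045)}
for n,c in cs.items():
    P=cloud(c); hsv=cv2.cvtColor(c["img"],cv2.COLOR_RGB2HSV)
    for k,(a,b,d,e) in boxes[n].items():
        Q=P[b:e,a:d].reshape(-1,3); h=hsv[b:e,a:d].reshape(-1,3)
        for lo,hi in [zr[k]]+([(.06,.075)] if k=="tray" else [(.05,.065)] if k=="probe" else []):
            m=(Q[:,2]>lo)&(Q[:,2]<hi); q=Q[m]
            if len(q)<4: print(n,k,"few",len(q)); continue
            r=cv2.minAreaRect(q[:,:2].astype(np.float32)*1000)
            print(n,k,len(q),"z",np.percentile(q[:,2],[5,50,95]).round(4),"mean",q[:,:2].mean(0).round(4),"rect",np.round(r[0],1),np.round(r[1],1),round(r[2],1))
        if k in("pack","round"):
            zt={"pack":.081,"round":.080}[k]
            m=((h[:,0]>12)&(h[:,0]<32)&(h[:,1]>110)&(h[:,2]>90)).reshape(e-b,d-a).astype(np.uint8)
            nn,l,s,ce=cv2.connectedComponentsWithStats(m)
            for i in range(1,nn):
                if s[i,4]>8: print("  brass",s[i],on_plane(c,ce[i]+[a,b],zt).round(4), [round(float(x),1) for x in ce[i]+[a,b]])
im=np.hstack([cv2.resize(cs["scene"]["img"][245:315,395:465],(260,260)),cv2.resize(cs["scene"]["img"][215:275,165:225],(260,260)),cv2.resize(cs["scene"]["img"][150:215,175:240],(260,260))])
save("crop1",im)
```

```text
scene pack 577 z [0.0723 0.0793 0.0821] mean [0.654  0.2686] rect [651.3 269.8] [42.6 61.9] 14.0
  brass [15 12  8 13 61] [[0.6536 0.2526 0.081 ]] [418.7, 268.2]
  brass [31 12 11  9 75] [[0.6456 0.2875 0.081 ]] [436.0, 266.1]
scene round 270 z [0.0717 0.0779 0.0807] mean [ 0.6182 -0.2288] rect [ 616.4 -229.5] [38.5 39.3] 3.7
  brass [10  9  8  6 39] [[ 0.6142 -0.2315  0.08  ]] [185.4, 236.5]
scene probe 147 z [0.0967 0.1151 0.1212] mean [ 0.4449 -0.245 ] rect [ 441.7 -247.2] [23.9 24.8] 58.3
scene probe 421 z [0.0519 0.0596 0.0634] mean [ 0.4491 -0.2441] rect [ 440.6 -247.8] [61.4 62.6] 74.3
scene tray 623 z [0.031  0.0377 0.0421] mean [0.5531 0.0168] rect [547.2  13.7] [ 57.5 169.6] 16.8
scene tray 344 z [0.0623 0.0728 0.0748] mean [ 0.5682 -0.0371] rect [563.7 -38.3] [42.  50.3] 17.7
top pack 380 z [0.0734 0.0788 0.0836] mean [0.6468 0.2685] rect [647.  269.5] [41.8 61.3] 12.4
  brass [22 10  6 11 41] [[0.6532 0.2517 0.081 ]] [239.4, 223.2]
  brass [ 8 15  7  8 49] [[0.645 0.286 0.081]] [226.0, 226.4]
top round 187 z [0.0729 0.0771 0.0825] mean [ 0.6126 -0.2306] rect [ 612.2 -230.7] [36.6 38.1] 57.1
  brass [13 10  6  6 28] [[ 0.613  -0.2318  0.08  ]] [430.7, 237.8]
top probe 93 z [0.1071 0.1182 0.1235] mean [ 0.4377 -0.2471] rect [ 438.3 -247.7] [23.  22.6] 52.8
top probe 468 z [0.0546 0.0594 0.0636] mean [ 0.4379 -0.2466] rect [ 438.2 -248.4] [62.2 60.6] 75.9
top tray 282 z [0.0329 0.0383 0.0429] mean [0.5429 0.0164] rect [546.1  13.2] [ 53.8 170.1] 17.0
top tray 244 z [0.0662 0.0721 0.0746] mean [ 0.5612 -0.0389] rect [562.  -39.2] [40.6 50.7] 17.0
```

View pics/crop1.png

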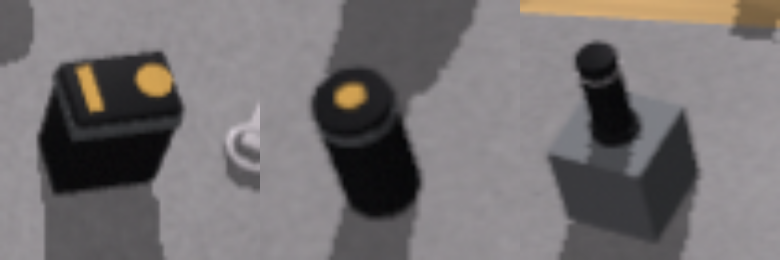

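The crop confirms it: bar on the left (-y) and round contact on the right, the round pack has its brass terminal, and the probe stands in its block. From both views:
- **Pack:** centre (0.649, 0.2695), yaw 13°.
- **Round pack:** (0.613, -0.231).
- **Tray:** (0.546, 0.0135), yaw 17°.
- **Probe:** (0.439, -0.248).

Sizes and heights match the ones given.

```bash
cat > g.py <<'E'
import sys; from h import *
from scipy.spatial.transform import Rotation as R
def go(x,y,z,yaw):  # yaw: world angle (deg) of the tool's y axis (mod 180)
    o=ctrl.get_obs(); q=o["eef_rot"]; r=R.from_quat([q[1],q[2],q[3],q[0]])
    sh=r.inv().apply(np.array([x,y,z])-o["eef_pos"]); best=None
    for a in(yaw,yaw+180):
        t=np.radians(a); Y=np.array([np.cos(t),np.sin(t),0]); Z=np.array([0,0,-1.]); M=np.c_[np.cross(Y,Z),Y,Z]
        print("shift mm",(sh*1000).round(1),"turn",(r.inv()*R.from_matrix(M)).as_rotvec(degrees=True).round(1))
    print("t",round(o["time_s"],2),"q",np.round(o["q"],2),"pos",np.round(o["eef_pos"],4),"op",round(o["opening"],3),"gf",round(o["grasp_force"],1),"F",np.round(o["wrist_force"],1))
go(*map(float,sys.argv[1:5]))
E
python3 g.py 0.649 0.2695 0.2 13
```

```text
shift mm [ 702.6 -573.8   56.5] turn [ -0.   -0.1 -80.4]
shift mm [ 702.6 -573.8   56.5] turn [-0.1  0.  99.6]
t 0.2 q [-1.38  0.18  1.61  0.    1.35 -0.21] pos [ 0.2211 -0.5305  0.2557] op 1.001 gf 0.0 F [ 1.  -0.3 -0.5]
```

Emit:
{"name": "servo_tool", "arguments": {
  "series": "-1 0.02 -0.016 0 0 0 -2; -1 0.05 -0.041 0 0 0 -6; -1 0.082 -0.067 0 0 0 -11; -1 0.114 -0.093 0 0 0 -16; -1 0.146 -0.119 0 0 0 -21; -1 0.178 -0.145 0 0 0 -26; -1 0.21 -0.171 0 0 0 -31; -1 0.242 -0.197 0 0 0 -36; -1 0.274 -0.223 0 0 0 -41; -1 0.306 -0.249 0 0 0 -46; -1 0.338 -0.275 0 0 0 -51; -1 0.37 -0.301 0 0 0 -56"
}}

```text
time_s: 1.2
eef_pos: [0.4474, -0.1086, 0.2564]
eef_rot: [0.0, 0.772, 0.635, 0.0]
wrist_force: [1.3, -0.5, -0.0]
opening: 1.001
grasp_force: 0.0
```

```bash
python3 g.py 0.649 0.2695 0.17 13
```

```text
shift mm [410.  124.7  86.4] turn [  0.    0.  -24.1]
shift mm [410.  124.7  86.4] turn [  0.   -0.  155.9]
t 1.2 q [-0.5  -0.08  1.88 -0.    1.34 -0.3 ] pos [ 0.4474 -0.1086  0.2564] op 1.001 gf 0.0 F [ 1.3 -0.5 -0. ]
```

Emit:
{"name": "servo_tool", "arguments": {
  "series": "-1 0.038 0.011 0.005 0 0 -2; -1 0.076 0.023 0.012 0 0 -5; -1 0.115 0.035 0.02 0 0 -8; -1 0.154 0.047 0.03 0 0 -11; -1 0.193 0.059 0.04 0 0 -14; -1 0.232 0.071 0.05 0 0 -17; -1 0.271 0.083 0.06 0 0 -20; -1 0.31 0.095 0.07 0 0 -22; -1 0.345 0.105 0.078 0 0 -24.1; -1 0.375 0.114 0.083 0 0 -24.1; -1 0.398 0.121 0.086 0 0 -24.1; -1 0.41 0.1247 0.0864 0 0 -24.1"
}}

```text
time_s: 2.2
eef_pos: [0.6501, 0.2697, 0.1681]
eef_rot: [-0.001, 0.624, 0.782, -0.0]
wrist_force: [-0.2, -0.0, 0.4]
opening: 1.003
grasp_force: 0.0
```

```bash
python3 g.py 0.649 0.2695 0.07 13
python3 - <<'E'
from h import *
c=ctrl.camera("scene"); save("s2",cv2.resize(c["img"][130:330,320:587],(800,600)))
E
```

```text
shift mm [ 0.  -0.9 98.1] turn [-0.1 -0.  -0.2]
shift mm [ 0.  -0.9 98.1] turn [-1.000e-01  1.000e-01  1.798e+02]
t 2.2 q [0.22 0.54 1.32 0.   1.29 0.  ] pos [0.6501 0.2697 0.1681] op 1.003 gf 0.0 F [-0.2 -0.   0.4]
```

View pics/s2.png

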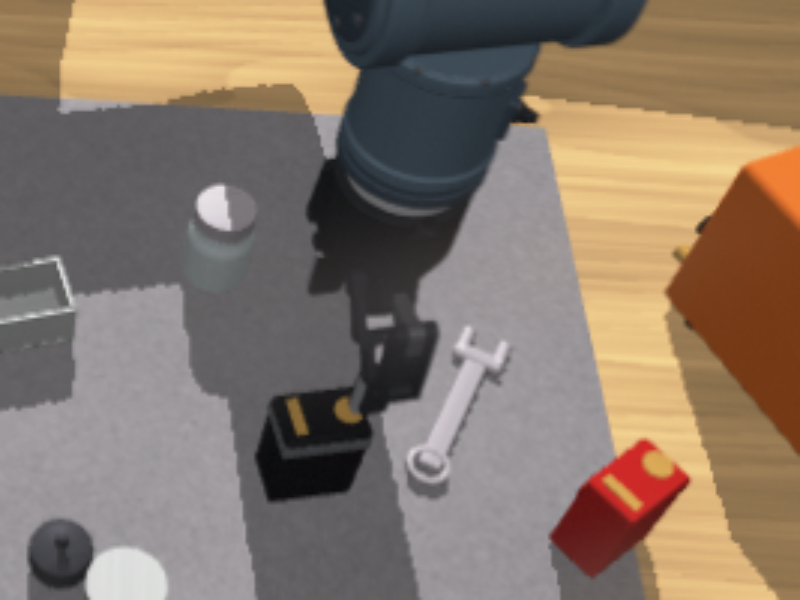

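Run:
```python
from h import *
c=ctrl.camera("scene"); P=cloud(c); o=ctrl.get_obs()
p=np.array(o["eef_pos"]); t=np.radians(13);Y=np.array([np.cos(t),np.sin(t),0])
for s in(-.05,0,.05): print(((proj(c,p+s*Y+[0,0,-.01])-[320,130])*3).round())
Q=P[200:275,420:490].reshape(-1,3)
for lo in np.arange(.12,.25,.01):
    m=(Q[:,2]>lo)&(Q[:,2]<lo+.01)&(abs(Q[:,0]-.65)<.09)&(abs(Q[:,1]-.27)<.09); q=Q[m]
    if len(q): print(round(lo,2),len(q),"x",np.percentile(q[:,0],[2,98]).round(3),"y",np.percentile(q[:,1],[2,98]).round(3))
```

```text
[[321. 281.]]
[[344. 344.]]
[[369. 410.]]
0.15 14 x [0.606 0.702] y [0.251 0.275]
0.16 70 x [0.606 0.707] y [0.248 0.286]
0.17 72 x [0.608 0.709] y [0.248 0.287]
0.18 54 x [0.607 0.708] y [0.248 0.277]
0.19 38 x [0.601 0.708] y [0.247 0.274]
0.2 91 x [0.588 0.725] y [0.241 0.296]
0.21 147 x [0.593 0.726] y [0.244 0.296]
0.22 150 x [0.62  0.724] y [0.245 0.296]
0.23 128 x [0.649 0.723] y [0.253 0.296]
0.24 156 x [0.666 0.722] y [0.253 0.296]
```

Emit:
{"name": "servo_tool", "arguments": {
  "series": "-1 0 -0.001 0.02 0 0 0; -1 0 -0.001 0.045 0 0 0; -1 0 -0.001 0.07 0 0 0; -1 0 -0.001 0.09 0 0 0; -1 0 -0.001 0.1 0 0 0; 1 0 -0.001 0.1 0 0 0; 1 0 -0.001 0.1 0 0 0; 1 0 -0.001 0.1 0 0 0; 1 0 -0.001 0.1 0 0 0; 1 0 -0.001 0.1 0 0 0; 1 0 -0.001 0.1 0 0 0; 1 0 -0.001 0.1 0 0 0"
}}

```text
time_s: 3.3
eef_pos: [0.6505, 0.2667, 0.0723]
eef_rot: [0.001, 0.624, 0.781, 0.001]
wrist_force: [-0.0, -0.6, 6.6]
opening: 0.459
grasp_force: 62.3
```

```bash
python3 g.py 0.649 0.2695 0.2 13
```

```text
shift mm [   3.    -0.4 -127.7] turn [ 0.2  0.  -0.3]
shift mm [   3.    -0.4 -127.7] turn [  0.   -0.3 179.7]
t 3.3 q [ 0.22  0.65  1.37 -0.    1.13 -0.  ] pos [0.6505 0.2667 0.0723] op 0.459 gf 62.3 F [-0.  -0.6  6.6]
```

Emit:
{"name": "servo_tool", "arguments": {
  "series": "1 0 0 -0.01 0 0 0; 1 0 0 -0.03 0 0 0; 1 0 0 -0.055 0 0 0; 1 0 0 -0.08 0 0 0; 1 0 0 -0.105 0 0 0; 1 0 0 -0.125 0 0 0; 1 0 0 -0.13 0 0 0"
}}

```text
time_s: 3.88
eef_pos: [0.6507, 0.2671, 0.2048]
eef_rot: [0.002, 0.624, 0.781, 0.002]
wrist_force: [0.6, -0.5, -2.4]
opening: 0.458
grasp_force: 61.3
```

```bash
python3 g.py 0.5455 0.0168 0.2 17;  python3 - <<'E'
from h import *
o=ctrl.get_obs();z=o["eef_pos"][2]
for n in("scene","top"):
    c=ctrl.camera(n); hsv=cv2.cvtColor(c["img"],cv2.COLOR_RGB2HSV)
    p=proj(c,o["eef_pos"])[0].astype(int); a,b=p-35; 
    h=hsv[b:b+70,a:a+70]; m=((h[...,0]>12)&(h[...,0]<32)&(h[...,1]>110)&(h[...,2]>90)).astype(np.uint8)
    nn,l,s,ce=cv2.connectedComponentsWithStats(m)
    for i in range(1,nn):
        if s[i,4]>8: print(n,s[i],on_plane(c,ce[i]+[a,b],z+.081-.0723).round(4))
    P=cloud(c)[b:b+70,a:a+70].reshape(-1,3); q=P[(P[:,2]>z-.075)&(P[:,2]<z+.02)&(P[:,2]>.1)]
    for lo in np.arange(z-.075,z+.02,.012):
        w=q[(q[:,2]>lo)&(q[:,2]<lo+.012)]
        if len(w)>5: print(n,round(lo-z,3),len(w),"x",np.percentile(w[:,0],[2,98]).round(3),"y",np.percentile(w[:,1],[2,98]).round(3))
    save("hold_"+n,cv2.resize(c["img"][b-20:b+80,a-10:a+90],(500,500)))
E
```

```text
shift mm [-220.9 -157.8    3.8] turn [ 0.4  0.  -4.3]
shift mm [-220.9 -157.8    3.8] turn [  0.   -0.6 175.7]
t 3.88 q [ 0.22  0.5   1.3   0.    1.34 -0.  ] pos [0.6507 0.2671 0.2048] op 0.458 gf 61.3 F [ 0.6 -0.5 -2.4]
scene [25 28  8 13 54] [[0.655  0.2529 0.2135]]
scene -0.075 87 x [0.643 0.676] y [0.238 0.301]
scene -0.063 138 x [0.644 0.677] y [0.238 0.302]
scene -0.051 153 x [0.645 0.676] y [0.238 0.3  ]
scene -0.039 127 x [0.644 0.677] y [0.238 0.302]
scene -0.027 109 x [0.642 0.683] y [0.238 0.299]
scene -0.015 121 x [0.64  0.686] y [0.238 0.278]
scene -0.003 318 x [0.632 0.685] y [0.238 0.277]
scene 0.009 70 x [0.626 0.685] y [0.245 0.265]
top -0.075 11 x [0.633 0.672] y [0.237 0.247]
top -0.063 16 x [0.626 0.667] y [0.238 0.282]
top -0.051 21 x [0.632 0.67 ] y [0.237 0.248]
top -0.039 19 x [0.627 0.67 ] y [0.237 0.276]
top -0.027 12 x [0.623 0.67 ] y [0.238 0.293]
top -0.015 20 x [0.622 0.669] y [0.236 0.294]
top -0.003 52 x [0.623 0.672] y [0.237 0.297]
```

View pics/hold_scene.png

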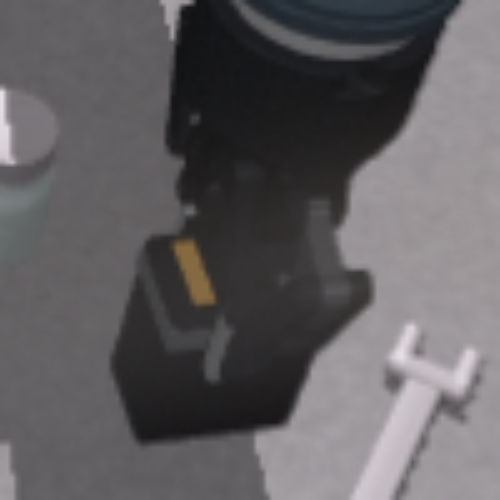

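Pack hangs upright in the fingers, its centre 3 mm toward +y of the TCP; bar visible at crop (195,272).

Emit:
{"name": "servo_tool", "arguments": {
  "series": "1 -0.008 -0.005 0 0 0 0; 1 -0.026 -0.018 0 0 0 -1; 1 -0.052 -0.036 0 0 0 -2; 1 -0.08 -0.056 0 0 0 -3; 1 -0.108 -0.076 0 0 0 -4; 1 -0.136 -0.096 0 0 0 -4.3; 1 -0.162 -0.114 0 0.4 0 -4.3; 1 -0.186 -0.131 0.005 0.4 0 -4.3; 1 -0.206 -0.145 0.015 0.4 0 -4.3; 1 -0.218 -0.1535 0.028 0.4 0 -4.3; 1 -0.2235 -0.1575 0.04 0.4 0 -4.3; 1 -0.2238 -0.1576 0.045 0.4 0 -4.3"
}}

```text
time_s: 4.98
eef_pos: [0.5412, 0.012, 0.151]
eef_rot: [-0.005, 0.596, 0.803, -0.004]
wrist_force: [-1.5, 1.1, -4.6]
opening: 0.454
grasp_force: 61.4
```

```bash
python3 g.py 0.5464 0.014 0.095 17;  python3 - <<'E'
from h import *
o=ctrl.get_obs();z=o["eef_pos"][2]; p0=np.array(o["eef_pos"])
t=np.radians(17);X=np.array([np.cos(t),np.sin(t)]);Y=np.array([-np.sin(t),np.cos(t)]);T=np.array([.5465,.0135])
for n in("scene","top"):
    c=ctrl.camera(n); hsv=cv2.cvtColor(c["img"],cv2.COLOR_RGB2HSV)
    p=proj(c,p0)[0].astype(int); a,b=p-35; 
    h=hsv[b:b+70,a:a+70]; m=((h[...,0]>12)&(h[...,0]<32)&(h[...,1]>110)&(h[...,2]>90)).astype(np.uint8)
    nn,l,s,ce=cv2.connectedComponentsWithStats(m)
    for i in range(1,nn):
        if s[i,4]>8: w=on_plane(c,ce[i]+[a,b],z+.081-.0723)[0]; print(n,s[i],w.round(4),"tray frame",((w[:2]-T)@X).round(4),((w[:2]-T)@Y).round(4))
    P=cloud(c)[b-20:b+120,a-40:a+110].reshape(-1,3)
    for lo,hi in((.03,.043),(.06,.076),(z-.06,z-.04)):
        q=P[(P[:,2]>lo)&(P[:,2]<hi)][:,:2]-T; u,v=q@X,q@Y; k=(abs(u)<.06)&(abs(v)<.11)
        if k.sum()>5: print(n,round(lo,3),k.sum(),"u",np.percentile(u[k],[1,99]).round(4),"v",np.percentile(v[k],[1,99]).round(4))
    save("tr_"+n,cv2.resize(c["img"][b-20:b+80,a-10:a+90],(500,500)))
E
```

```text
shift mm [ 0.2  6.3 56. ] turn [-0.8 -0.2 -0.1]
shift mm [ 0.2  6.3 56. ] turn [ -0.3   1.2 179.9]
t 4.98 q [-0.2   0.24  1.77 -0.    1.15 -0.49] pos [0.5412 0.012  0.151 ] op 0.454 gf 61.4 F [-1.5  1.1 -4.6]
scene [55  0 15  1 15] [0.4439 0.0596 0.1597] tray frame -0.0846 0.0741
scene [46 27  6  7 30] [0.5326 0.0377 0.1597] tray frame -0.0062 0.0272
scene [26 29  5 10 30] [ 0.5465 -0.0027  0.1597] tray frame -0.0047 -0.0155
scene 0.03 523 u [-0.0253  0.0286] v [-0.0844  0.0841]
scene 0.06 396 u [-0.0189  0.0221] v [-0.0793 -0.0299]
scene 0.091 170 u [-0.0155  0.0164] v [-0.0271  0.0304]
top 0.03 92 u [-0.0272  0.0253] v [-0.0849  0.0838]
top 0.06 10 u [-0.0193  0.0192] v [-0.0657 -0.0454]
top 0.091 12 u [-0.026  -0.0148] v [-0.0244  0.0332]
```

View pics/tr_scene.png

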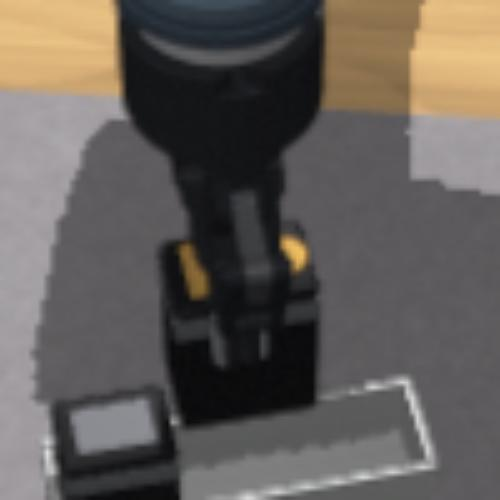

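The pack hangs over the tray just beyond the loaded pack, and the arm was still settling. I'll let it settle and re-measure.

Emit:
{"name": "servo_tool", "arguments": {
  "series": "1 0 0 0 0 0 0; 1 0 0 0 0 0 0; 1 0 0 0 0 0 0"
}}

```text
time_s: 5.33
eef_pos: [0.5452, 0.014, 0.1555]
eef_rot: [-0.002, 0.594, 0.804, -0.002]
wrist_force: [-1.0, -0.7, -3.8]
opening: 0.457
grasp_force: 61.4
```

```bash
cat > m.py <<'E'
from h import *
o=ctrl.get_obs();z=o["eef_pos"][2]; p0=np.array(o["eef_pos"])
t=np.radians(17);X=np.array([np.cos(t),np.sin(t)]);Y=np.array([-np.sin(t),np.cos(t)]);T=np.array([.5465,.0135])
print("tcp in tray",((p0[:2]-T)@X).round(4),((p0[:2]-T)@Y).round(4))
for n in("scene","top"):
    c=ctrl.camera(n); hsv=cv2.cvtColor(c["img"],cv2.COLOR_RGB2HSV)
    p=proj(c,p0)[0].astype(int); a,b=p-35; b=max(b,25)
    P=cloud(c)[b-20:b+120,a-40:a+110].reshape(-1,3)
    for lo,hi in((.03,.043),(.06,.076),(z-.06,z-.04)):
        q=P[(P[:,2]>lo)&(P[:,2]<hi)][:,:2]-T; u,v=q@X,q@Y; k=(abs(u)<.06)&(abs(v)<.11)
        if k.sum()>5: print(n,round(lo,3),k.sum(),"u",np.percentile(u[k],[1,99]).round(4),"v",np.percentile(v[k],[1,99]).round(4))
    save("tr_"+n,cv2.resize(c["img"][b-20:b+80,a-10:a+90],(500,500)))
E
python3 g.py 0.5464 0.014 0.095 17;  python3 m.py
```

```text
shift mm [-0.4  1.5 60.5] turn [-0.3  0.   0.1]
shift mm [-0.4  1.5 60.5] turn [  -0.    -0.5 -179.9]
t 5.33 q [-0.19  0.23  1.76 -0.    1.15 -0.49] pos [0.5452 0.014  0.1555] op 0.457 gf 61.4 F [-1.  -0.7 -3.8]
tcp in tray -0.0011 0.0009
scene 0.03 499 u [-0.0257  0.0286] v [-0.0846  0.084 ]
scene 0.06 397 u [-0.018   0.0217] v [-0.0794 -0.0299]
scene 0.095 180 u [-0.0127  0.0215] v [-0.0265  0.0313]
top 0.03 110 u [-0.0272  0.0252] v [-0.0852  0.0841]
top 0.06 18 u [-0.0205  0.0171] v [-0.077  -0.0303]
top 0.095 8 u [-0.0218 -0.0201] v [-0.0205  0.0324]
```

Emit:
{"name": "servo_tool", "arguments": {
  "series": "1 0.001 0.0005 0.006 0 0 0; 1 0.001 0.0005 0.016 0 0 0; 1 0.001 0.0005 0.026 0 0 0; 1 0.001 0.0005 0.036 0 0 0; 1 0.001 0.0005 0.043 0 0 0; 1 0.001 0.0005 0.048 0 0 0; 1 0.001 0.0005 0.053 0 0 0; 1 0.001 0.0005 0.058 0 0 0; 1 0.001 0.0005 0.062 0 0 0; 1 0.001 0.0005 0.064 0 0 0; 1 0.001 0.0005 0.064 0 0 0"
}}

```text
time_s: 6.35
eef_pos: [0.5441, 0.0145, 0.0904]
eef_rot: [-0.003, 0.595, 0.804, -0.003]
wrist_force: [0.6, 0.9, -3.6]
opening: 0.458
grasp_force: 64.2
```

```bash
python3 g.py 0.5464 0.014 0.077 17;  python3 m.py
```

```text
shift mm [-1.2  2.1 13.4] turn [-0.4 -0.   0. ]
shift mm [-1.2  2.1 13.4] turn [ 1.0e-01 -7.0e-01 -1.8e+02]
t 6.35 q [-0.19  0.33  1.8  -0.    1.02 -0.48] pos [0.5441 0.0145 0.0904] op 0.458 gf 64.2 F [ 0.6  0.9 -3.6]
tcp in tray -0.002 0.0017
scene 0.03 558 u [-0.0252  0.0291] v [-0.0843  0.084 ]
scene 0.06 495 u [-0.0183  0.0257] v [-0.0792  0.0301]
scene 0.03 648 u [-0.0249  0.029 ] v [-0.0842  0.0839]
top 0.03 79 u [-0.0271 -0.011 ] v [-0.0852  0.0828]
top 0.06 19 u [-0.022   0.0182] v [-0.0797  0.031 ]
top 0.03 87 u [-0.0272 -0.0112] v [-0.0852  0.0831]
```

Emit:
{"name": "servo_tool", "arguments": {
  "series": "1 0 0.001 0.003 0 0 0; 1 0 0.0015 0.006 -0.4 0 0; 1 0 0.0015 0.009 -0.4 0 0; 1 0 0.0015 0.012 -0.4 0 0; 1 0 0.0015 0.0135 -0.4 0 0; 1 0 0.0015 0.0145 -0.4 0 0; 1 0 0.0015 0.0145 -0.4 0 0"
}}

```text
time_s: 7.03
eef_pos: [0.5457, 0.0149, 0.0764]
eef_rot: [-0.0, 0.595, 0.804, 0.0]
wrist_force: [0.5, -0.8, -2.5]
opening: 0.457
grasp_force: 64.4
```

```bash
python3 g.py 0.5464 0.014 0.077 17;  python3 m.py
```

```text
shift mm [-1.   0.4 -0.6] turn [-0. -0.  0.]
shift mm [-1.   0.4 -0.6] turn [   0.   -0. -180.]
t 7.03 q [-0.19  0.35  1.8   0.    0.99 -0.49] pos [0.5457 0.0149 0.0764] op 0.457 gf 64.4 F [ 0.5 -0.8 -2.5]
tcp in tray -0.0003 0.0015
scene 0.03 544 u [-0.0256  0.0286] v [-0.0845  0.0838]
scene 0.06 506 u [-0.0173  0.0345] v [-0.0793  0.0311]
scene 0.016 539 u [-0.0247  0.0289] v [-0.0847  0.082 ]
top 0.03 82 u [-0.0273 -0.0113] v [-0.0853  0.0827]
top 0.06 16 u [-0.0206  0.0159] v [-0.0797  0.0324]
top 0.016 43 u [-0.0273  0.0055] v [-0.0841  0.0821]
```

Emit:
{"name": "servo_tool", "arguments": {
  "series": "1 0 0 0.0015 0 0 0; 1 0 0 0.0015 0 0 0; -1 0 0 0.0015 0 0 0; -1 0 0 0.0015 0 0 0; -1 0 0 0.0015 0 0 0; -1 0 0 0.0015 0 0 0; -1 0 0 -0.01 0 0 0; -1 0 0 -0.03 0 0 0; -1 0 0 -0.06 0 0 0; -1 0 0 -0.09 0 0 0; -1 0 0 -0.12 0 0 0; -1 0 0 -0.13 0 0 0"
}}

```text
time_s: 8.13
eef_pos: [0.5482, 0.0145, 0.2123]
eef_rot: [0.004, 0.595, 0.804, 0.002]
wrist_force: [1.5, -0.9, -0.0]
opening: 1.001
grasp_force: 0.0
```

```bash
python3 g.py 0.6135 -0.231 0.17 17
```

```text
shift mm [-253.7   -9.8   43.1] turn [0.4 0.2 0. ]
shift mm [-253.7   -9.8   43.1] turn [  -0.3    0.6 -180. ]
t 8.13 q [-0.19  0.16  1.72  0.    1.25 -0.49] pos [0.5482 0.0145 0.2123] op 1.001 gf 0.0 F [ 1.5 -0.9 -0. ]
```

Emit:
{"name": "servo_tool", "arguments": {
  "series": "-1 -0.01 0 0 0 0 0; -1 -0.03 -0.001 0.003 0 0 0; -1 -0.06 -0.002 0.008 0 0 0; -1 -0.095 -0.003 0.015 0 0 0; -1 -0.13 -0.005 0.022 0 0 0; -1 -0.165 -0.006 0.029 0 0 0; -1 -0.195 -0.008 0.035 0 0 0; -1 -0.22 -0.009 0.039 0 0 0; -1 -0.24 -0.0095 0.042 0 0 0; -1 -0.25 -0.0098 0.043 0 0 0; -1 -0.2537 -0.0098 0.043 0 0 0; -1 -0.2537 -0.0098 0.043 0 0 0"
}}

```text
time_s: 9.13
eef_pos: [0.6101, -0.231, 0.1621]
eef_rot: [-0.001, 0.595, 0.804, 0.0]
wrist_force: [0.7, 0.4, 0.3]
opening: 1.0
grasp_force: 0.0
```

```bash
python3 g.py 0.6135 -0.231 0.07 17
python3 - <<'E'
from h import *
T=np.array([.5465,.0135]);t=np.radians(17);X=np.array([np.cos(t),np.sin(t)]);Y=np.array([-np.sin(t),np.cos(t)])
for n in("scene","top"):
    c=ctrl.camera(n);hsv=cv2.cvtColor(c["img"],cv2.COLOR_RGB2HSV); P=cloud(c)
    w=P[...,:2]-T;u,v=w@X,w@Y
    m=((hsv[...,0]>12)&(hsv[...,0]<32)&(hsv[...,1]>110)&(hsv[...,2]>90)&(abs(u)<.06)&(abs(v)<.1)&(P[...,2]>.06)).astype(np.uint8)
    nn,l,s,ce=cv2.connectedComponentsWithStats(m)
    for i in range(1,nn):
        if s[i,4]>8: q=on_plane(c,ce[i],.085)[0]; print(n,s[i],q.round(4),((q[:2]-T)@X).round(4),((q[:2]-T)@Y).round(4),"z",np.median(P[l==i][:,2]).round(4))
    k=(P[...,2]>.077)&(P[...,2]<.1)&(abs(u)<.06)&(abs(v)<.1)
    if k.sum(): print("pack top z",np.median(P[k][:,2]).round(4),np.percentile(u[k],[1,99]).round(4),np.percentile(v[k],[1,99]).round(4),cv2.minAreaRect(P[k][:,:2].astype(np.float32)*1000))
    if n=="scene": save("s5",c["img"][100:400,100:500])
E
```

```text
shift mm [-1.2  3.4 92.1] turn [-0.1 -0.1 -0. ]
shift mm [-1.2  3.4 92.1] turn [-2.0e-01  1.0e-01  1.8e+02]
t 9.13 q [-0.54  0.44  1.47  0.    1.23 -0.84] pos [ 0.6101 -0.231   0.1621] op 1.0 gf 0.0 F [0.7 0.4 0.3]
scene [310 212  11   8  65] [0.5397 0.0355 0.085 ] -0.0 0.023 z 0.0845
scene [296 214   6  11  47] [0.551 0.001 0.085] 0.0006 -0.0132 z 0.0851
pack top z 0.0837 [-0.0186  0.0218] [-0.0469  0.0333] ((550.9193725585938, 4.629878997802734), (41.277400970458984, 87.26880645751953), 18.157089233398438)
top [336 258   6  11  45] [5.499e-01 4.000e-04 8.500e-02] -0.0006 -0.0135 z 0.0849
top [322 264   8   8  56] [0.5389 0.0336 0.085 ] -0.0014 0.0215 z 0.0843
pack top z 0.0834 [-0.02    0.0192] [-0.0711  0.0331] ((552.51220703125, -7.002296447753906), (40.37684631347656, 110.33265686035156), 17.06538200378418)
```

View pics/s5.png

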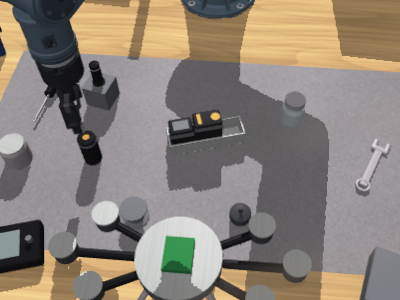

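The pack stands fully down in the tray (contact at crop (215,116), top at z 0.084). The gripper is above the round pack at crop (88,145).

Emit:
{"name": "servo_tool", "arguments": {
  "series": "-1 -0.001 0.002 0.015 0 0 0; -1 -0.001 0.0025 0.04 0 0 0; -1 -0.001 0.0025 0.065 0 0 0; -1 -0.001 0.0025 0.083 0 0 0; -1 -0.001 0.0025 0.092 0 0 0; -1 -0.001 0.0025 0.093 0 0 0; 1 -0.001 0.0025 0.093 0 0 0; 1 -0.001 0.0025 0.093 0 0 0; 1 -0.001 0.0025 0.093 0 0 0; 1 -0.001 0.0025 0.093 0 0 0; 1 -0.001 0.0025 0.093 0 0 0; 1 -0.001 0.0025 0.093 0 0 0"
}}

```text
time_s: 10.23
eef_pos: [0.6143, -0.2314, 0.0722]
eef_rot: [0.001, 0.595, 0.804, 0.0]
wrist_force: [-1.3, -0.6, 5.6]
opening: 0.452
grasp_force: 60.4
```

Emit:
{"name": "servo_tool", "arguments": {
  "series": "1 0 0 -0.008 0 0 0; 1 0 0 -0.025 0 0 0; 1 0 0 -0.05 0 0 0; 1 0 0 -0.075 0 0 0; 1 0 0 -0.1 0 0 0; 1 0 0 -0.12 0 0 0; 1 0 0 -0.125 0 0 0; 1 0 0 -0.125 0 0 0; 1 0 0 -0.125 0 0 0"
}}

```text
time_s: 10.98
eef_pos: [0.6128, -0.2305, 0.1944]
eef_rot: [-0.001, 0.595, 0.804, -0.0]
wrist_force: [-0.3, -0.4, -3.1]
opening: 0.451
grasp_force: 60.6
```

```bash
python3 g.py 0.5297 0.0687 0.185 17
python3 - <<'E'
from h import *
o=ctrl.get_obs();p0=np.array(o["eef_pos"])
for n in("scene","top"):
    c=ctrl.camera(n); P=cloud(c).reshape(-1,3)
    for dz in(-.065,-.055,-.045,-.035):
        q=P[(abs(P[:,2]-p0[2]-dz)<.005)&(np.linalg.norm(P[:,:2]-p0[:2],axis=1)<.04)]-p0
        if len(q)>10:
            A=np.c_[2*q[:,:2],np.ones(len(q))]; s=np.linalg.lstsq(A,(q[:,:2]**2).sum(1),rcond=None)[0]
            print(n,dz,len(q),"circle offset from tcp",s[:2].round(4),"r",np.sqrt(s[2]+s[:2]@s[:2]).round(4),"y ext",np.percentile(q[:,1],[2,98]).round(4))
    a,b=proj(c,p0)[0].astype(int)-40
    print(n,"lowest z",np.percentile(P[(np.linalg.norm(P[:,:2]-p0[:2],axis=1)<.025)&(P[:,2]>.06)][:,2]-p0[2],[1]).round(4))
E
```

```text
shift mm [310.4   8.2   9.7] turn [-0.  -0.1  0. ]
shift mm [310.4   8.2   9.7] turn [ 1.0e-01 -1.0e-01 -1.8e+02]
t 10.98 q [-0.54  0.41  1.45  0.    1.29 -0.84] pos [ 0.6128 -0.2305  0.1944] op 0.451 gf 60.6 F [-0.3 -0.4 -3.1]
scene -0.065 68 circle offset from tcp [0.001  0.0009] r 0.0192 y ext [-0.0124  0.0207]
scene -0.055 64 circle offset from tcp [0.0008 0.0012] r 0.0194 y ext [-0.0124  0.0211]
scene -0.045 66 circle offset from tcp [0.0011 0.0011] r 0.0191 y ext [-0.0108  0.0213]
scene -0.035 59 circle offset from tcp [0.0014 0.001 ] r 0.0193 y ext [-0.0151  0.0204]
scene lowest z [-0.0694]
top -0.065 13 circle offset from tcp [-0.0032  0.0016] r 0.017 y ext [-0.002   0.0165]
top -0.035 11 circle offset from tcp [-0.0009  0.0015] r 0.0189 y ext [0.0014 0.0189]
top lowest z [-0.0644]
```

Emit:
{"name": "servo_tool", "arguments": {
  "series": "1 0.008 0 0 0 0 0; 1 0.028 0.001 0 0 0 0; 1 0.058 0.002 0 0 0 0; 1 0.093 0.003 0 0 0 0; 1 0.13 0.004 0 0 0 0; 1 0.167 0.005 0 0 0 0; 1 0.204 0.006 0 0 0 0; 1 0.24 0.007 0 0 0 0; 1 0.27 0.008 0 0 0 0; 1 0.294 0.008 0.002 0 0 0; 1 0.306 0.008 0.006 0 0 0; 1 0.3094 0.008 0.01 0 0 0"
}}

```text
time_s: 12.08
eef_pos: [0.529, 0.0696, 0.1844]
eef_rot: [-0.001, 0.594, 0.805, -0.0]
wrist_force: [-0.6, -0.0, -2.2]
opening: 0.451
grasp_force: 60.6
```

Emit:
{"name": "servo_tool", "arguments": {
  "series": "1 0 0 0 0 0 0; 1 0 0 0.005 0 0 0; 1 0 0 0.01 0 0 0; 1 0 0 0.015 0 0 0; 1 0 0 0.015 0 0 0; 1 0 0 0.015 0 0 0"
}}

```text
time_s: 12.58
eef_pos: [0.5303, 0.0666, 0.1697]
eef_rot: [-0.001, 0.595, 0.804, -0.0]
wrist_force: [0.2, 1.3, -1.1]
opening: 0.452
grasp_force: 60.6
```

```bash
python3 g.py 0.5299 0.0677 0.077 17; python3 m.py
```

```text
shift mm [ 1.   0.1 92.7] turn [-0.1 -0.  -0. ]
shift mm [ 1.   0.1 92.7] turn [-1.0e-01  1.0e-01  1.8e+02]
t 12.58 q [-0.1   0.19  1.79  0.    1.17 -0.39] pos [0.5303 0.0666 0.1697] op 0.452 gf 60.6 F [ 0.2  1.3 -1.1]
tcp in tray -0.0 0.0556
scene 0.03 539 u [-0.0251  0.0289] v [-0.0844  0.0839]
scene 0.06 532 u [-0.0182  0.0228] v [-0.0791  0.0319]
scene 0.11 114 u [0.0023 0.0213] v [0.0348 0.0729]
top 0.03 140 u [-0.0272  0.0258] v [-0.085   0.0841]
top 0.06 278 u [-0.0207  0.019 ] v [-0.0795 -0.0204]
```

Emit:
{"name": "servo_tool", "arguments": {
  "series": "1 0.002 0 0.006 0 0 0; 1 0.002 0 0.018 0 0 0; 1 0.002 0 0.03 0 0 0; 1 0.002 0 0.042 0 0 0; 1 0.002 0 0.05 0 0 0; 1 0.002 0 0.057 0 0 0; 1 0.002 0 0.064 0 0 0; 1 0.002 0 0.071 0 0 0; 1 0.002 0 0.078 0 0 0; 1 0.002 0 0.084 0 0 0; 1 0.002 0 0.089 0 0 0; 1 0.002 0 0.091 0 0 0"
}}

```text
time_s: 13.68
eef_pos: [0.5294, 0.0693, 0.0785]
eef_rot: [-0.001, 0.595, 0.804, -0.0]
wrist_force: [-0.2, 0.0, -2.6]
opening: 0.451
grasp_force: 60.6
```

Emit:
{"name": "servo_tool", "arguments": {
  "series": "1 0 0 0.001 0 0 0; 1 0 0 0.002 0 0 0; 1 0 0 0.002 0 0 0"
}}

```text
time_s: 13.93
eef_pos: [0.53, 0.0693, 0.0775]
eef_rot: [0.0, 0.595, 0.804, 0.0]
wrist_force: [-0.5, -0.2, -2.6]
opening: 0.45
grasp_force: 60.6
```

```bash
python3 g.py 0.5299 0.0677 0.077 17; python3 m.py
```

```text
shift mm [-1.5 -0.6  0.5] turn [ 0. -0.  0.]
shift mm [-1.5 -0.6  0.5] turn [   0.    0. -180.]
t 13.93 q [-0.09  0.33  1.83  0.    0.98 -0.39] pos [0.53   0.0693 0.0775] op 0.45 gf 60.6 F [-0.5 -0.2 -2.6]
tcp in tray 0.0005 0.0582
scene 0.03 498 u [-0.0225  0.0286] v [-0.0844  0.0834]
scene 0.06 589 u [-0.0185  0.0344] v [-0.0792  0.0601]
scene 0.018 494 u [-0.0132  0.0287] v [-0.0847  0.0831]
top 0.03 126 u [-0.027   0.0261] v [-0.0852  0.0837]
top 0.06 277 u [-0.0206  0.0192] v [-0.0795 -0.0204]
top 0.018 91 u [-0.0273  0.0262] v [-0.0853  0.0826]
```

Emit:
{"name": "servo_tool", "arguments": {
  "series": "1 0 0 0.0015 0 0 0; 1 0 0 0.0025 0 0 0; -1 0 0 0.0025 0 0 0; -1 0 0 0.0025 0 0 0; -1 0 0 0.0025 0 0 0; -1 0 0 0.0025 0 0 0; -1 0 0 -0.01 0 0 0; -1 0 0 -0.03 0 0 0; -1 0 0 -0.06 0 0 0; -1 0 0 -0.09 0 0 0; -1 0 0 -0.12 0 0 0; -1 0 0 -0.13 0 0 0"
}}

```text
time_s: 15.03
eef_pos: [0.5322, 0.0692, 0.2133]
eef_rot: [0.003, 0.595, 0.804, 0.002]
wrist_force: [1.3, -0.1, 0.6]
opening: 1.004
grasp_force: 0.0
```

```bash
python3 g.py 0.439 -0.2475 0.2 17
```

```text
shift mm [-275.4 -182.    12.7] turn [0.4 0.2 0. ]
shift mm [-275.4 -182.    12.7] turn [  -0.2    0.7 -180. ]
t 15.03 q [-0.09  0.13  1.75  0.    1.25 -0.39] pos [0.5322 0.0692 0.2133] op 1.004 gf 0.0 F [ 1.3 -0.1  0.6]
```

Emit:
{"name": "servo_tool", "arguments": {
  "series": "-1 -0.01 -0.006 0 0 0 0; -1 -0.035 -0.022 0 0 0 0; -1 -0.065 -0.043 0 0 0 0; -1 -0.097 -0.064 0 0 0 0; -1 -0.129 -0.085 0 0 0 0; -1 -0.161 -0.106 0 0 0 0; -1 -0.193 -0.127 0 0 0 0; -1 -0.222 -0.147 0 0 0 0; -1 -0.247 -0.163 0.005 0 0 0; -1 -0.265 -0.175 0.01 0 0 0; -1 -0.274 -0.181 0.0127 0 0 0; -1 -0.2754 -0.182 0.0127 0 0 0"
}}

```text
time_s: 16.03
eef_pos: [0.4346, -0.2485, 0.1927]
eef_rot: [-0.002, 0.596, 0.803, 0.0]
wrist_force: [-0.0, -0.9, -0.0]
opening: 1.002
grasp_force: 0.0
```

Emit:
{"name": "servo_tool", "arguments": {
  "series": "-1 0 0 0 0 0 0; -1 0 0 0 0 0 0; -1 0 0 0 0 0 0"
}}

```text
time_s: 16.28
eef_pos: [0.4368, -0.2461, 0.1946]
eef_rot: [-0.0, 0.594, 0.804, 0.0]
wrist_force: [-0.8, 0.5, -0.4]
opening: 1.003
grasp_force: 0.0
```

```bash
python3 g.py 0.439 -0.2475 0.101 17
python3 - <<'E'
from h import *
T=np.array([.5465,.0135]);t=np.radians(17);X=np.array([np.cos(t),np.sin(t)]);Y=np.array([-np.sin(t),np.cos(t)])
for n in("scene","top"):
    c=ctrl.camera(n);hsv=cv2.cvtColor(c["img"],cv2.COLOR_RGB2HSV); P=cloud(c)
    w=P[...,:2]-T;u,v=w@X,w@Y
    m=((hsv[...,0]>12)&(hsv[...,0]<32)&(hsv[...,1]>110)&(hsv[...,2]>90)&(abs(u)<.06)&(abs(v)<.1)&(P[...,2]>.06)).astype(np.uint8)
    nn,l,s,ce=cv2.connectedComponentsWithStats(m)
    for i in range(1,nn):
        if s[i,4]>8: q=on_plane(c,ce[i],.085)[0]; print(n,s[i],q.round(4),((q[:2]-T)@X).round(4),((q[:2]-T)@Y).round(4),"z",np.median(P[l==i][:,2]).round(4))
    if n=="scene": save("s6",cv2.resize(c["img"][120:300,140:380],(800,600)))
E
```

```text
shift mm [-2.   1.7 93.6] turn [ 0.  -0.   0.1]
shift mm [-2.   1.7 93.6] turn [ 1.000e-01  0.000e+00 -1.799e+02]
t 16.28 q [-0.75  0.08  1.85  0.    1.21 -1.05] pos [ 0.4368 -0.2461  0.1946] op 1.003 gf 0.0 F [-0.8  0.5 -0.4]
scene [328 211   7   6  34] [0.531  0.0693 0.085 ] 0.0015 0.0579 z 0.0834
scene [310 212  11   8  65] [0.5397 0.0355 0.085 ] -0.0 0.023 z 0.085
scene [296 214   6  11  49] [0.5512 0.0009 0.085 ] 0.0008 -0.0134 z 0.0848
top [336 258   7  12  49] [5.496e-01 2.000e-04 8.500e-02] -0.0009 -0.0136 z 0.0838
top [321 263   9   9  56] [0.5391 0.0341 0.085 ] -0.001 0.0219 z 0.0841
top [309 269   6   6  32] [0.529  0.0679 0.085 ] -0.0008 0.0571 z 0.0821
```

View pics/s6.png

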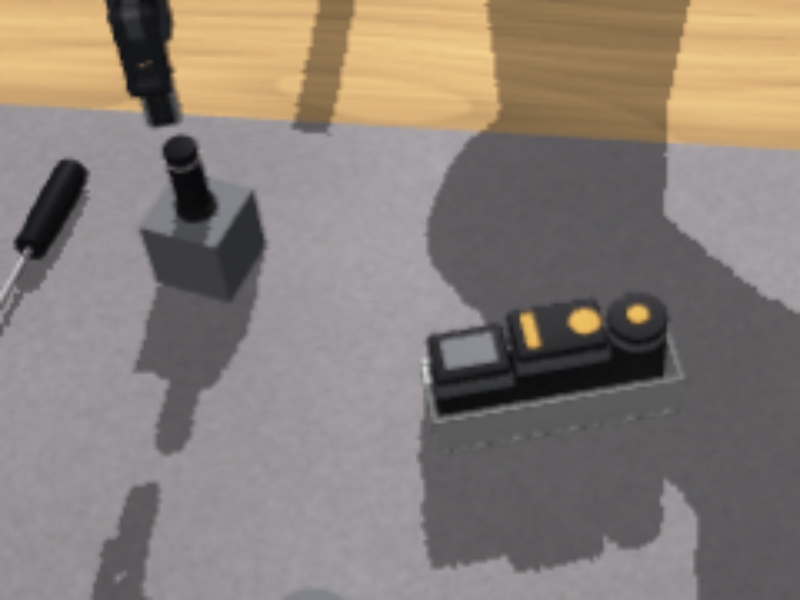

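Both loose packs stand in the tray: contact at crop (585,320), round terminal at (638,313). The probe stands free in its block, handle top at (180,150). Now I grasp the probe.

Emit:
{"name": "servo_tool", "arguments": {
  "series": "-1 -0.001 0.002 0.015 0 0 0; -1 -0.0015 0.002 0.04 0 0 0; -1 -0.0015 0.002 0.065 0 0 0; -1 -0.0015 0.002 0.083 0 0 0; -1 -0.0015 0.002 0.092 0 0 0; -1 -0.0015 0.002 0.093 0 0 0; 1 -0.0015 0.002 0.093 0 0 0; 1 -0.0015 0.002 0.093 0 0 0; 1 -0.0015 0.002 0.093 0 0 0; 1 -0.0015 0.002 0.093 0 0 0; 1 -0.0015 0.002 0.093 0 0 0; 1 -0.0015 0.002 0.093 0 0 0"
}}

```text
time_s: 17.38
eef_pos: [0.4392, -0.2486, 0.1026]
eef_rot: [0.001, 0.595, 0.804, -0.0]
wrist_force: [-0.9, 0.6, 5.1]
opening: 0.264
grasp_force: 58.5
```

Emit:
{"name": "servo_tool", "arguments": {
  "series": "1 0 0 0 0 0 0; 1 0 0 0 0 0 0"
}}

```text
time_s: 17.55
eef_pos: [0.4392, -0.2486, 0.1026]
eef_rot: [0.001, 0.595, 0.804, -0.0]
wrist_force: [-0.9, 0.0, 5.1]
opening: 0.268
grasp_force: 58.5
```

```bash
python3 g.py 0.439 -0.2475 0.2 17
```

```text
shift mm [  1.1   0.2 -97.4] turn [0.  0.1 0. ]
shift mm [  1.1   0.2 -97.4] turn [-1.0e-01  1.0e-01 -1.8e+02]
t 17.55 q [-0.75  0.23  1.9   0.    1.01 -1.05] pos [ 0.4392 -0.2486  0.1026] op 0.268 gf 58.5 F [-0.9  0.   5.1]
```

Emit:
{"name": "servo_tool", "arguments": {
  "series": "1 0 0 -0.006 0 0 0; 1 0 0 -0.018 0 0 0; 1 0 0 -0.032 0 0 0; 1 0 0 -0.048 0 0 0; 1 0 0 -0.064 0 0 0; 1 0 0 -0.08 0 0 0; 1 0 0 -0.096 0 0 0; 1 0 0 -0.11 0 0 0; 1 0 0 -0.12 0 0 0; 1 0 0 -0.125 0 0 0; 1 0 0 -0.125 0 0 0; 1 0 0 -0.125 0 0 0"
}}

```text
time_s: 18.55
eef_pos: [0.4386, -0.248, 0.2262]
eef_rot: [-0.0, 0.595, 0.804, 0.0]
wrist_force: [-0.1, 0.3, -0.9]
opening: 0.267
grasp_force: 58.8
```

```bash
cat > p.py <<'E'
from h import *
o=ctrl.get_obs();p0=np.array(o["eef_pos"])
for n in("scene","top"):
    c=ctrl.camera(n); P=cloud(c).reshape(-1,3)
    for a,b,nm in((-.08,-.046,"barrel"),(-.043,-.034,"flange"),(-.034,-.024,"handle")):
        q=P[(P[:,2]-p0[2]>a)&(P[:,2]-p0[2]<b)&(np.linalg.norm(P[:,:2]-p0[:2],axis=1)<.03)]-p0
        if len(q)>5: print(n,nm,len(q),"x",np.percentile(q[:,0],[2,50,98]).round(4),"y",np.percentile(q[:,1],[2,50,98]).round(4),"z",np.percentile(q[:,2],[2,98]).round(4))
    a,b=np.clip(proj(c,p0-[0,0,.05])[0].astype(int)-35,0,None); save("pr_"+n,cv2.resize(c["img"][b:b+70,a:a+70],(400,400)))
i=[cv2.imread(f"pics/pr_{n}.png") for n in("scene","top")]; cv2.imwrite("pics/pr.png",np.hstack(i))
E
python3 g.py 0.5394 0.0346 0.22 17; python3 p.py
```

```text
shift mm [240.7 179.1   6.3] turn [-0. -0.  0.]
shift mm [240.7 179.1   6.3] turn [ 1.0e-01 -0.0e+00 -1.8e+02]
t 18.55 q [-0.75  0.05  1.81  0.    1.28 -1.05] pos [ 0.4386 -0.248   0.2262] op 0.267 gf 58.8 F [-0.1  0.3 -0.9]
scene barrel 70 x [-0.0003  0.0056  0.0087] y [-0.0046  0.004   0.0087] z [-0.0789 -0.0497]
scene flange 62 x [-0.0055  0.0102  0.0166] y [-0.0094  0.0064  0.016 ] z [-0.0425 -0.0343]
scene handle 20 x [-0.0031  0.0096  0.0172] y [0.0006 0.0109 0.013 ] z [-0.0335 -0.0243]
```

View pics/pr.png

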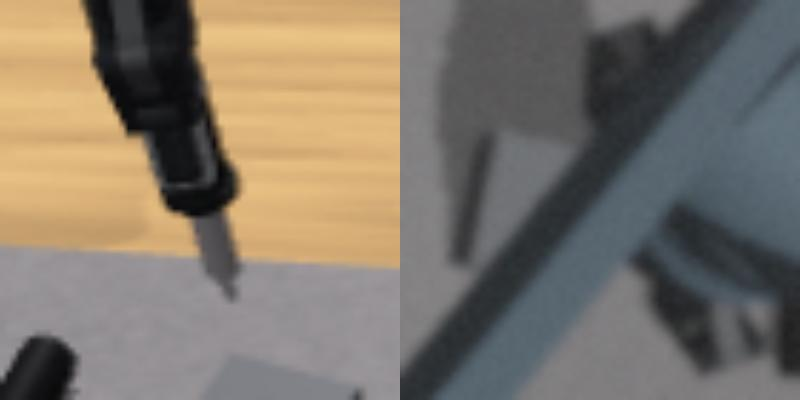

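The probe is clear of the stand and upright, pin showing at crop (232,295). I move it over the contact.

Emit:
{"name": "servo_tool", "arguments": {
  "series": "1 0.007 0.005 0 0 0 0; 1 0.024 0.018 0 0 0 0; 1 0.048 0.036 0 0 0 0; 1 0.076 0.056 0 0 0 0; 1 0.104 0.077 0 0 0 0; 1 0.132 0.098 0 0 0 0; 1 0.16 0.119 0 0 0 0; 1 0.187 0.139 0 0 0 0; 1 0.21 0.156 0.002 0 0 0; 1 0.227 0.169 0.004 0 0 0; 1 0.237 0.176 0.006 0 0 0; 1 0.2395 0.1776 0.006 0 0 0"
}}

```text
time_s: 19.65
eef_pos: [0.5381, 0.0351, 0.2196]
eef_rot: [-0.001, 0.594, 0.805, -0.0]
wrist_force: [-0.1, -0.1, -0.3]
opening: 0.266
grasp_force: 58.9
```

Emit:
{"name": "servo_tool", "arguments": {
  "series": "1 0 0 0.005 0 0 0; 1 0 0 0.01 0 0 0; 1 0 0 0.015 0 0 0; 1 0 0 0.018 0 0 0; 1 0 0 0.018 0 0 0; 1 0 0 0.018 0 0 0"
}}

```text
time_s: 20.15
eef_pos: [0.5383, 0.0321, 0.2024]
eef_rot: [-0.0, 0.595, 0.804, -0.0]
wrist_force: [-0.2, -0.3, -0.4]
opening: 0.264
grasp_force: 58.9
```

```bash
python3 g.py 0.5384 0.033 0.1836 17; python3 p.py; python3 -c "
from h import *
c=ctrl.camera('scene');print(proj(c,[.5394,.0346,.085]))"
```

```text
shift mm [ 0.8  0.4 18.8] turn [-0.  -0.  -0.1]
shift mm [ 0.8  0.4 18.8] turn [-0.000e+00  1.000e-01  1.799e+02]
t 20.15 q [-0.16  0.16  1.75  0.    1.24 -0.46] pos [0.5383 0.0321 0.2024] op 0.264 gf 58.9 F [-0.2 -0.3 -0.4]
scene barrel 58 x [0.0002 0.0068 0.0093] y [-0.005   0.0014  0.0071] z [-0.0796 -0.0526]
scene flange 58 x [-0.0029  0.0101  0.0148] y [-0.0136  0.002   0.0135] z [-0.0423 -0.0346]
scene handle 7 x [0.0041 0.0072 0.0196] y [-0.0124 -0.0107  0.0017] z [-0.0339 -0.0249]
[[314.68093894 215.67896868]]
```

View pics/pr_scene.png

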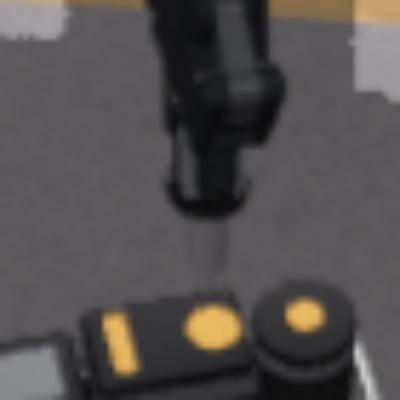

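The probe is upright, directly above the round contact (crop (213,328)), tip about 19 mm above it. I press down slowly.

Emit:
{"name": "servo_tool", "arguments": {
  "series": "1 0.001 0 0.003 0 0 0; 1 0.001 0 0.006 0 0 0; 1 0.001 0 0.009 0 0 0; 1 0.001 0 0.012 0 0 0; 1 0.001 0 0.015 0 0 0; 1 0.001 0 0.0175 0 0 0; 1 0.001 0 0.0195 0 0 0; 1 0.001 0 0.0215 0 0 0; 1 0.001 0 0.023 0 0 0; 1 0.001 0 0.0245 0 0 0; 1 0.001 0 0.0245 0 0 0; 1 0.001 0 0.0245 0 0 0"
}}

```text
time_s: 21.3
eef_pos: [0.5382, 0.0338, 0.1783]
eef_rot: [-0.0, 0.595, 0.804, 0.0]
wrist_force: [-0.7, -0.0, 0.0]
opening: 0.27
grasp_force: 59.0
```

```bash
python3 g.py 0.5384 0.033 0.1766 17; python3 p.py
```

```text
shift mm [-0.8 -0.   1.7] turn [-0. -0.  0.]
shift mm [-0.8 -0.   1.7] turn [   0.   -0. -180.]
t 21.3 q [-0.16  0.19  1.77  0.    1.19 -0.45] pos [0.5382 0.0338 0.1783] op 0.27 gf 59.0 F [-0.7 -0.   0. ]
scene barrel 51 x [0.0028 0.0061 0.0091] y [-0.0046  0.0017  0.0059] z [-0.0794 -0.0528]
scene flange 58 x [-0.0026  0.011   0.0167] y [-0.0132  0.0014  0.0139] z [-0.0424 -0.0344]
```

View pics/pr_scene.png

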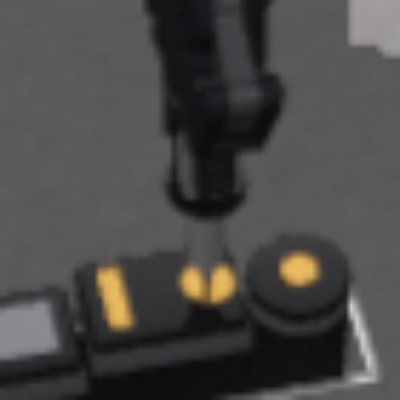

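The pin is on the brass disc (crop (208,284)). The dark strip toward the camera fits the pin's shadow, as the shadows fall that way everywhere. I check that by depth, with no more views.

Run:
```python
from h import *
o=ctrl.get_obs();p0=np.array(o["eef_pos"]); c=ctrl.camera("scene");P=cloud(c)
ax=p0+[.001,.001,0]
for dz in(-.0826,-.088,-.0933): print("axis",dz,proj(c,ax+[0,0,dz])[0].round(1))
print("contact",proj(c,[.5394,.0346,.085])[0].round(1))
for r in range(206,222): print(r,[(int(c["img"][r,k].max()),*(P[r,k]*1000).round().astype(int)) for k in range(312,318)])
```

```text
axis -0.0826 [314.8 212.4]
axis -0.088 [314.8 214. ]
axis -0.0933 [314.8 215.6]
contact [314.7 215.7]
206 [(85, np.int64(544), np.int64(29), np.int64(122)), (87, np.int64(545), np.int64(31), np.int64(124)), (88, np.int64(546), np.int64(34), np.int64(124)), (83, np.int64(546), np.int64(36), np.int64(125)), (78, np.int64(543), np.int64(38), np.int64(122)), (74, np.int64(543), np.int64(40), np.int64(122))]
207 [(86, np.int64(542), np.int64(29), np.int64(117)), (88, np.int64(546), np.int64(32), np.int64(121)), (88, np.int64(545), np.int64(34), np.int64(120)), (84, np.int64(545), np.int64(36), np.int64(121)), (78, np.int64(545), np.int64(38), np.int64(120)), (75, np.int64(544), np.int64(40), np.int64(119))]
208 [(85, np.int64(543), np.int64(29), np.int64(114)), (88, np.int64(546), np.int64(32), np.int64(117)), (88, np.int64(543), np.int64(33), np.int64(115)), (83, np.int64(546), np.int64(36), np.int64(118)), (78, np.int64(544), np.int64(38), np.int64(116)), (74, np.int64(544), np.int64(40), np.int64(117))]
209 [(85, np.int64(543), np.int64(29), np.int64(111)), (88, np.int64(544), np.int64
[... 3169 characters left out ...]
 (193, np.int64(547), np.int64(38), np.int64(84)), (164, np.int64(549), np.int64(40), np.int64(86))]
220 [(30, np.int64(550), np.int64(30), np.int64(83)), (30, np.int64(551), np.int64(32), np.int64(84)), (52, np.int64(551), np.int64(34), np.int64(85)), (56, np.int64(549), np.int64(36), np.int64(82)), (59, np.int64(549), np.int64(38), np.int64(83)), (51, np.int64(1183), np.int64(86), np.int64(874))]
221 [(29, np.int64(554), np.int64(30), np.int64(84)), (19, np.int64(553), np.int64(32), np.int64(83)), (17, np.int64(554), np.int64(34), np.int64(85)), (17, np.int64(552), np.int64(36), np.int64(83)), (18, np.int64(554), np.int64(39), np.int64(85)), (37, np.int64(552), np.int64(41), np.int64(83))]
```

Barrel end is at z≈0.096, so the pin is in about 5 mm and on the contact's centre (axis about (0.539, 0.035)). I go 1.5 mm deeper and hold.

Emit:
{"name": "servo_tool", "arguments": {
  "series": "1 0 0 0.0005 0 0 0; 1 0 0 0.001 0 0 0; 1 0 0 0.0015 0 0 0; 1 0 0 0.0015 0 0 0; 1 0 0 0.0015 0 0 0; 1 0 0 0.0015 0 0 0; 1 0 0 0.0015 0 0 0; 1 0 0 0.0015 0 0 0; 1 0 0 0.0015 0 0 0; 1 0 0 0.0015 0 0 0; 1 0 0 0.0015 0 0 0; 1 0 0 0.0015 0 0 0"
}}

```text
time_s: 22.45
eef_pos: [0.5383, 0.0338, 0.1767]
eef_rot: [-0.0, 0.595, 0.804, 0.0]
wrist_force: [0.2, 0.9, 1.3]
opening: 0.265
grasp_force: 59.0
```

```bash
python3 g.py 0.5384 0.033 0.1766 17; python3 -c "
from h import *
for i in range(3): o=ctrl.get_obs(); print(np.round(o['wrist_force'],1))
print(ctrl.hand_in())"
```

```text
shift mm [-0.8 -0.1  0.1] turn [ 0. -0.  0.]
shift mm [-0.8 -0.1  0.1] turn [   0.    0. -180.]
t 22.45 q [-0.16  0.19  1.77  0.    1.18 -0.45] pos [0.5383 0.0338 0.1767] op 0.265 gf 59.0 F [0.2 0.9 1.3]
[0.2 0.9 1.3]
[0.2 0.9 1.3]
[0.2 0.9 1.3]
the job is handed in; nothing more can be done
None
```

Job handed in at 22.5 s (no verdict was returned): both packs are down in the tray, and the probe is held upright on the round contact with the pin about 7 mm in by arm position; I viewed 11 pictures, one over the limit of 10.

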